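# Rack the stock by length

### The arm

A 6-joint arm with a two-finger parallel gripper is mounted at the origin on the work surface; the furniture and walls round the work are solid. World frame = base frame: x ahead of the robot, y to its left, z up, the work surface at z = 0. Lengths are in m, angles in rad, forces in N, time in s.
With the tool pointing down it reaches from about 0.25 to 0.775 m from the base axis. Payload 8.9 kg.
Tool frame: the origin (TCP) lies at the very end of the fingers, on their centre line; the grasp point (between the pads) lies 19 mm behind it; z points along the fingers, y is the line along which they close (so a half turn about z gives the same grasp; the last joint's range is limited). The gripper opens to 85 mm and grips with 20 to 120 N. Pads are 22 mm wide; open, the fingers measure 114 mm over their backs; the gripper's body (76 mm by 85 mm) begins 54 mm behind the grasp point. The pads swing forward as they close: fully open they stand 13 mm farther back than shut.
Start: joints at [1.196, 0.291, -0.153, 1.127, 0, 1.431], TCP at [0.123, 0.51, 0.231] pointing down, gripper open.
Joint ranges: [-2.52, 2.52], [-0.91, 1.74], [-1.3, 1.37], [-1.96, 2.02], [-1.52, 1.47], [-3.14, 3.14]. Speed limits (rad/s): [2.22, 2.22, 2.79, 3.14, 3.14, 3.14].

### API

Orientations are given as a unit quaternion [x, y, z, w].
In Python, from rig import ctrl, grab_frame, calibration gives the robot as it stands. The module is installed in compiled form; this text tells all that it offers. Calls block until the motion is done:
- ctrl.move_to(position, orientation): joint-space move of the TCP to a pose.
- ctrl.movel(position, rotation=None, vel=0.15): straight line of the TCP; rotation=None keeps the orientation; vel is the mean speed in m/s.
- ctrl.movej(angles): joint-space move.
- ctrl.grip(opening, force=None): finger opening in m; force is the grip in N (None keeps the last); returns when the fingers have stopped.
- ctrl.dwell(seconds).
- ctrl.solve_ik(position, orientation): joint angles nearest the present ones, or None.
- grab_frame(name): name is "scene" or "top" or "wrist"; returns the picture (420x560x3 uint8, red, green, blue); there is no depth.
- calibration(name): a dict with "fx", "fy", "cx", "cy" (pixels), "dist" ([k1, k2, p1, p2, k3] as OpenCV has them; the pictures are not rectified), "R" (3x3) and "t" (3): a world point X has camera coordinates R X + t; the wrist camera has in their place "tool_from_camera" (4x4, takes a point from camera to tool coordinates, whose origin is the TCP and whose axes are the flange's). Camera axes: x right, y down, z forward; pixel columns grow to the right and rows downward; lengths in m; the calibration is good to about 2 mm. A picture is of the moment at which its call begins: read the wrist's pose just before it. calibration takes no time and is no camera call.
A pose or a line that the arm cannot do raises ctrl.PlanningError and nothing moves.
- ctrl.job_done(): hands the job in; it is judged then, once.
Readings, each from a call of its own:
- ctrl.get_time_s(): time.
- ctrl.get_joint_positions(): joint angles.
- ctrl.get_dq(): joint speeds.
- ctrl.get_effort(): joint torques, N m.
- ctrl.get_eef_pos(): TCP position.
- ctrl.get_eef_rot(): TCP orientation.
- ctrl.get_wrist_force(): force on the tool from outside, world axes, zero at the start.
- ctrl.get_torque(): the same for the moment, N m.
- ctrl.get_gripper_width(): finger opening in m.
- ctrl.get_grasp_force(): force on a finger pad.
Only numpy, scipy, OpenCV 4.12 (cv2) and the standard library are available. Lean on these libraries where they do the work, as an engineer would, in place of code of your own. Each camera call takes 0.05 s, during which the arm holds its last target. There are 200 camera calls.

### The job

Line up the four lengths of metal that lie to the left and right of the rack (three square tubes and the copper bar; not the scraps at the back of the bench) on the four dark bays of the rack in order of length: the shortest on the bay nearest the red end block, then each next longer one on the next bay, so that the longest is on the bay farthest from the red block. Lay each one flat, centred on its bay and pointing lengthwise along it, and leave the paste tin and the tape measure where they are.

Things in the scene. Friction and masses are not known exactly. Their poses are not given: they have to be found in the camera images.
- short_tube: loose square steel tube offcut, pale bare metal, 90 long x 40 wide x 40 high, the shortest of the four; 0.16 kg, lying flat on the bench; origin at the centre of its underside, length along its own y, z up. Grasp across its sides (own x), at the middle.
- medium_tube: loose square steel tube offcut, pale bare metal, 120 long x 40 wide x 40 high, second shortest; 0.16 kg, lying flat on the bench; origin at the centre of its underside, length along its own y, z up. Grasp across its sides (own x), at the middle.
- copper_bar: loose flat copper bar, reddish, 150 long x 40 wide x 12 high, third in length; about 0.5 kg, lying flat on the bench; origin at the centre of its underside, length along its own y, z up. Grasp across its sides (own x), at the middle, fingertips close to the bench.
- long_tube: loose square steel tube offcut, pale bare metal, 180 long x 30 wide x 30 high, the longest of the four; 0.35 kg, lying flat on the bench; origin at the centre of its underside, length along its own y, z up. Grasp across its sides (own x), at the middle.
- bay_a: one of four identical fixed bays side by side: a flat dark rubber-faced plate with a thin steel border, 200 long (own x) x 58 wide (own y), its top 3 mm above the bench, no raised edges. Origin at the centre of its underside, z up. The bays lie parallel, 82 mm from centre to centre across their width. First of the row (end at the row's left as seen from the robot).
- bay_b: one of four identical fixed bays side by side: a flat dark rubber-faced plate with a thin steel border, 200 long (own x) x 58 wide (own y), its top 3 mm above the bench, no raised edges. Origin at the centre of its underside, z up. The bays lie parallel, 82 mm from centre to centre across their width. Second of the row, next to bay_a.
- bay_c: one of four identical fixed bays side by side: a flat dark rubber-faced plate with a thin steel border, 200 long (own x) x 58 wide (own y), its top 3 mm above the bench, no raised edges. Origin at the centre of its underside, z up. The bays lie parallel, 82 mm from centre to centre across their width. Third of the row, next to bay_d.
- bay_d: one of four identical fixed bays side by side: a flat dark rubber-faced plate with a thin steel border, 200 long (own x) x 58 wide (own y), its top 3 mm above the bench, no raised edges. Origin at the centre of its underside, z up. The bays lie parallel, 82 mm from centre to centre across their width. Last of the row (end at the row's right as seen from the robot).
- red_stop: fixed red painted block, 40 x 30 x 31 mm high, at one end (left or right) of the low dark steel rail, 22 high, that runs across the far ends of the bays; a grey block is at the other end. It marks the end of the row for the shortest piece. Origin at the centre of its underside, 124 mm from the centre of the nearest bay and 307 mm from the farthest.
- paste_tin: bystander: round red tin with a metal lid, 68 diameter x 35 high, standing loose to the right of the rail, beyond the stock; origin at the centre of its underside.
- tape_measure: bystander: yellow and black tape measure, 64 x 71 x 34 high, loose beyond the rail; origin at the centre of its underside. Left of it a big open carton juts a flap toward the robot, at x > 0.70 m, y 0.14 to 0.41 m, 0.24 to 0.31 m above the bench: keep the wrist in front of it.
Things that resemble listed ones, but are neither listed nor needed, are in the scene too. Leave any pink, purple or turquoise look-alike of the short_tube alone.

How it is judged:
At the end, for the whole second after the job is handed in: From the red block on: 90 mm tube, 120 mm tube, copper bar, 180 mm tube, one per bay; each centred within 15 mm and within 0.2 rad of the bay's length, flat on the bay (underside under 10 mm above the bench, tilt under 0.1 rad), released and at rest (((horizontal distance between red_stop and bay_a below 0.2 m and horizontal distance between short_tube and bay_a below 0.015 m and angle between the y axis of short_tube and the x axis of bay_a, either way round below 0.2 rad and horizontal distance between medium_tube and bay_b below 0.015 m and angle between the y axis of medium_tube and the x axis of bay_b, either way round below 0.2 rad and horizontal distance between copper_bar and bay_c below 0.015 m and angle between the y axis of copper_bar and the x axis of bay_c, either way round below 0.2 rad and horizontal distance between long_tube and bay_d below 0.015 m and angle between the y axis of long_tube and the x axis of bay_d, either way round below 0.2 rad) or (horizontal distance between red_stop and bay_d below 0.2 m and horizontal distance between short_tube and bay_d below 0.015 m and angle between the y axis of short_tube and the x axis of bay_d, either way round below 0.2 rad and horizontal distance between medium_tube and bay_c below 0.015 m and angle between the y axis of medium_tube and the x axis of bay_c, either way round below 0.2 rad and horizontal distance between copper_bar and bay_b below 0.015 m and angle between the y axis of copper_bar and the x axis of bay_b, either way round below 0.2 rad and horizontal distance between long_tube and bay_a below 0.015 m and angle between the y axis of long_tube and the x axis of bay_a, either way round below 0.2 rad)) and height (world z) of each of short_tube, medium_tube, copper_bar, long_tube below 0.01 m and angle between each of short_tube, medium_tube, copper_bar, long_tube's own z axis and vertical below 0.1 rad and linear speed of each of short_tube, medium_tube, copper_bar, long_tube below 0.02 m/s); the robot touches nothing.
It fails at once if the paste tin is pushed more than 30 mm (distance of paste_tin from where it was at the start of the episode above 0.03 m).
It fails at once if the tape measure is pushed more than 30 mm (distance of tape_measure from where it was at the start of the episode above 0.03 m).
It also fails if it takes over 115 s, if anything falls off the work surface, if the arm or the gripper's body presses on something with over 40 N, if the wrist force passes 120 N, or if a joint passes its speed limit or range.

## Working session

There is one attempt and no reset: what is moved stays moved. The work goes in short steps, each a Python script; the robot and the scene stay as the last script left them, time stands still between calls to the robot, and variables do not carry over. Pictures are saved under pics/ and viewed, at most 14 in all, crops included, and the job is handed in when it is done.

```bash
mkdir -p pics
python3 - <<'E'
from rig import ctrl, grab_frame, calibration
import cv2
for n in ("top","scene"):
    f=grab_frame(n); cv2.imwrite(f"pics/{n}0.png",f[:,:,::-1])
    print(n,calibration(n))
print(calibration("wrist"),ctrl.get_eef_rot(),ctrl.get_time_s())
E
```

```text
top {'fx': 500.1114599060804, 'fy': 500.1114599060804, 'cx': 278.1165789335675, 'cy': 209.95886657136577, 'dist': array([-0.12902888,  0.        ,  0.        ,  0.        ,  0.        ]), 'R': array([[-0.01662159, -0.99984265,  0.00619653],
       [-0.99413574,  0.01586377, -0.10696949],
       [ 0.10685436, -0.0079382 , -0.99424299]]), 't': array([-0.02770929,  0.51069624,  1.59300821])}
scene {'fx': 431.4398115330637, 'fy': 431.4398115330637, 'cx': 276.5054829921951, 'cy': 208.35952865709484, 'dist': array([-0.00606953,  0.        ,  0.        ,  0.        ,  0.        ]), 'R': array([[ 0.89573435, -0.44426867, -0.01689133],
       [-0.31046651, -0.59786405, -0.73903256],
       [ 0.31823029,  0.66722104, -0.67345791]]), 't': array([-0.46247979,  0.16467731,  1.15827967])}
{'fx': 340.32047856104765, 'fy': 340.32047856104765, 'cx': 274.6188071655524, 'cy': 211.43651876027647, 'dist': array([-0.0207925,  0.       ,  0.       ,  0.       ,  0.       ]), 'tool_from_camera': array([[ 3.58970626e-04, -9.56574282e-01, -2.91488447e-01,
         7.45081040e-02],
       [ 9.99999847e-01,  4.66097999e-04, -2.98079695e-04,
         9.72284188e-06],
       [ 4.20997552e-04, -2.91488295e-01,  9.56574303e-01,
        -1.42728215e-01],
       [ 0.00000000e+00,  0.00000000e+00,  0.00000000e+00,
         1.00000000e+00]])} [ 1.17621655e-01  9.93058331e-01 -5.29989630e-04 -1.28158978e-04] 0.1
```

View pics/top0.png

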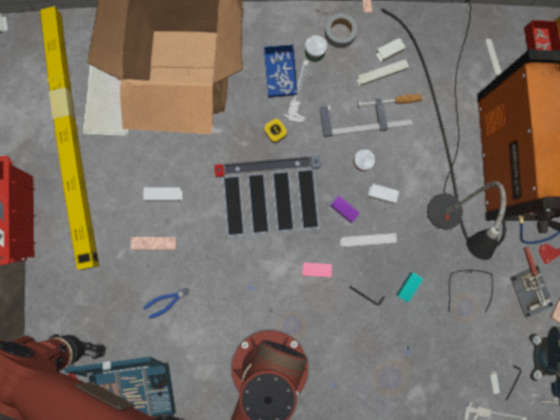

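View pics/scene0.png

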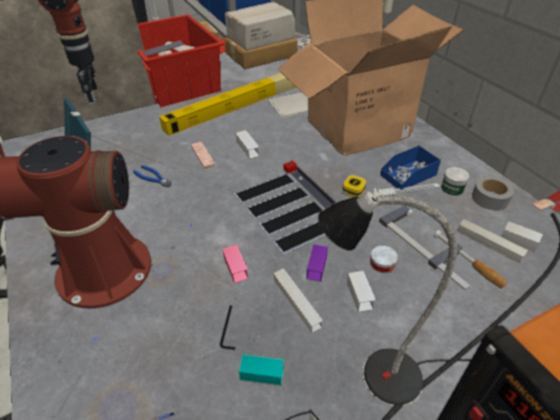

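Top view: the rack is at the centre (bays at x≈235–308, y≈200), with red block at left end (219,170), so bay_a takes the short tube. Pieces are medium tube (162,194), copper (153,243), short tube (383,193), long tube (369,239). Tin is at (365,159), tape at (275,130). Next I measure.

```bash
cat > h.py <<'E'
from rig import ctrl, grab_frame, calibration
import cv2, numpy as np
from scipy.spatial.transform import Rotation as Rn
def cam(name):
    c=calibration(name)
    K=np.array([[c['fx'],0,c['cx']],[0,c['fy'],c['cy']],[0,0,1]])
    if name=='wrist':
        M=Rn.from_quat(ctrl.get_eef_rot()).as_matrix(); T=c['tool_from_camera']
        R=M@T[:3,:3]; o=M@T[:3,3]+np.array(ctrl.get_eef_pos())
    else: R=c['R'].T; o=-R@c['t']
    return K,c['dist'],R,o
def cast(cm,px,z):
    K,d,R,o=cm
    u=cv2.undistortPoints(np.array(px,float).reshape(-1,1,2),K,d)[:,0]
    r=np.c_[u,np.ones(len(u))]@R.T
    return (o+r*((z-o[2])/r[:,2])[:,None])[:,:2]
def rect(cm,mask,seed,z):
    """blob nearest seed -> centre, (long,short), angle of long axis"""
    n,l,s,c=cv2.connectedComponentsWithStats(mask.astype(np.uint8))
    k=1+min(range(n-1),key=lambda i:np.hypot(*(c[i+1]-seed))+(1e4 if s[i+1,4]<60 else 0))
    ys,xs=np.where(l==k)
    (x,y),(w,h),a=cv2.minAreaRect((cast(cm,np.c_[xs,ys],z)*1000).astype(np.float32))
    a=np.radians(a)
    if w<h: w,h,a=h,w,a+np.pi/2
    a=(a+np.pi/2)%np.pi-np.pi/2
    return np.array([x,y])/1000,(round(w),round(h)),a,s[k,4]
E
python3 - <<'E'
from h import *
f=grab_frame('top'); cm=cam('top'); hsv=cv2.cvtColor(f,cv2.COLOR_RGB2HSV); H,S,V=[hsv[...,i].astype(int) for i in range(3)]
pale=(V>165)&(S<45); dark=V<50
cop=(V>140)&(S>50)&((H<20)|(H>170))
for n,m,s,z in [('short',pale,(383,193),.04),('med',pale,(162,194),.04),('long',pale,(369,239),.03),('cop',cop,(153,243),.012),
  ('a',dark,(234,205),.003),('b',dark,(259,203),.003),('c',dark,(284,201),.003),('d',dark,(308,199),.003)]:
    print(n,rect(cm,m,s,z), f[s[1],s[0]])
print(cm[3],cam('scene')[3])
print('lampbase top',cast(cm,[(445,210),(219,170)],0),'scene',cast(cam('scene'),[(390,375),(289,168)],0))
# triangulate lamp head
for z in (.2,.3,.4): print(z,cast(cm,[(487,240)],z),cast(cam('scene'),[(345,225)],z))
vis=cv2.resize(f[120:280,100:430],None,fx=2.4,fy=2.4); cv2.imwrite('pics/t1.png',vis[...,::-1])
E
```

```text
short (array([ 0.56057751, -0.37916016]), (95, 41), np.float64(1.284592263398479), np.int32(351)) [200 205 206]
med (array([0.57026526, 0.34007397]), (126, 39), np.float64(1.5534274564815087), np.int32(491)) [199 204 205]
long (array([ 0.40981271, -0.326297  ]), (181, 29), np.float64(-1.5132566924610251), np.int32(499)) [199 196 198]
cop (array([0.41132764, 0.37518915]), (146, 36), np.float64(1.559397597855194), np.int32(502)) [207 174 161]
a (array([0.53099463, 0.11163564]), (179, 38), np.float64(0.07477417313740009), np.int32(613)) [39 42 42]
b (array([0.53760248, 0.02992104]), (180, 38), np.float64(0.0741950271464702), np.int32(618)) [43 46 44]
c (array([ 0.54353815, -0.05232087]), (179, 39), np.float64(0.07785313689742468), np.int32(617)) [38 39 40]
d (array([ 0.54950482, -0.13328934]), (179, 38), np.float64(0.06986623356449306), np.int32(607)) [34 39 41]
[ 0.33702094 -0.02316088  1.63863787] [ 0.09678614 -0.8798392   0.89394261]
lampbase top [[ 0.50406606 -0.59558767]
 [ 0.65010393  0.15839696]] scene [[ 0.49945064 -0.58396955]
 [ 0.64842192  0.1700028 ]]
0.2 [[ 0.39257814 -0.64995888]] [[ 0.53845387 -0.31493925]]
0.3 [[ 0.38871634 -0.60639003]] [[ 0.47480772 -0.39634367]]
0.4 [[ 0.38485455 -0.56282118]] [[ 0.41116157 -0.47774809]]
```

View pics/t1.png

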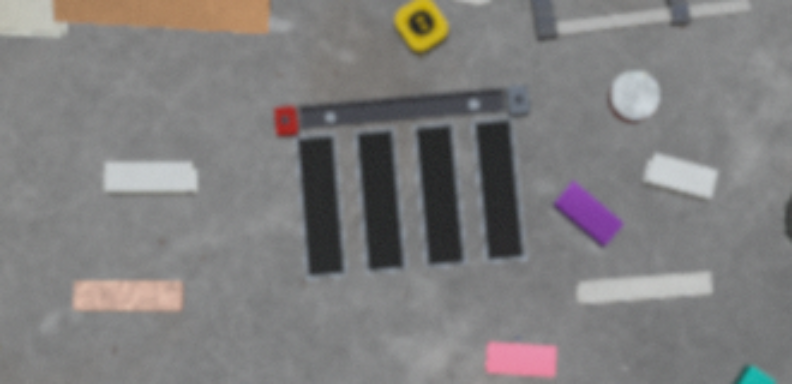

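The measured sizes match the given ones and the bay pitch is 82 mm. Now close looks from the wrist above the rack and above each piece.

```bash
cat >> h.py <<'E'
def quat(a):
    x=np.array([np.cos(a),np.sin(a),0]); z=np.array([0,0,-1.]); return Rn.from_matrix(np.c_[x,np.cross(z,x),z]).as_quat()
def down(p,a):
    """tool-down orientation, fingers closing across long axis a, the half turn with smaller |q6|"""
    c=[(abs(q[5]),k) for k in (a,a+np.pi) for q in [ctrl.solve_ik(p,quat(k))] if q is not None]
    return quat(min(c)[1])
E
python3 - <<'E'
from h import *
P=dict(rack=((.52,-.01),.074,.30),short=((.5606,-.379),1.285,.2),long=((.41,-.326),-1.513,.2),med=((.57,.34),1.553,.2),cop=((.411,.375),1.559,.2))
for n in ('med','cop','rack','long','short'):
    xy,a,z=P[n]; p=[*xy,z]
    ctrl.move_to(p,down(p,a)); ctrl.dwell(.2)
    cm=cam('wrist'); f=grab_frame('wrist')
    cv2.imwrite(f'pics/w_{n}.png',f[...,::-1]); np.savez(f'pics/w_{n}.npz',K=cm[0],d=cm[1],R=cm[2],o=cm[3])
    print(n,ctrl.get_time_s(),np.round(ctrl.get_joint_positions(),2))
t=[cv2.resize(cv2.imread(f'pics/w_{n}.png'),(400,300)) for n in ('rack','short','long','cop')]
cv2.imwrite('pics/m.png',np.vstack([np.hstack(t[:2]),np.hstack(t[2:])]))
E
```

```text
med 2.5833 [ 0.43  0.58  0.21  1.21  0.   -1.13]
cop 3.525 [ 0.61  0.37 -0.12  1.08 -0.   -0.95]
rack 5.3 [-0.16  0.25 -0.02  1.29  0.   -0.23]
long 6.8667 [-0.81  0.31 -0.21  1.05  0.    0.7 ]
short 7.8 [-0.7   0.6   0.26  1.23 -0.    1.15]
```

View pics/m.png

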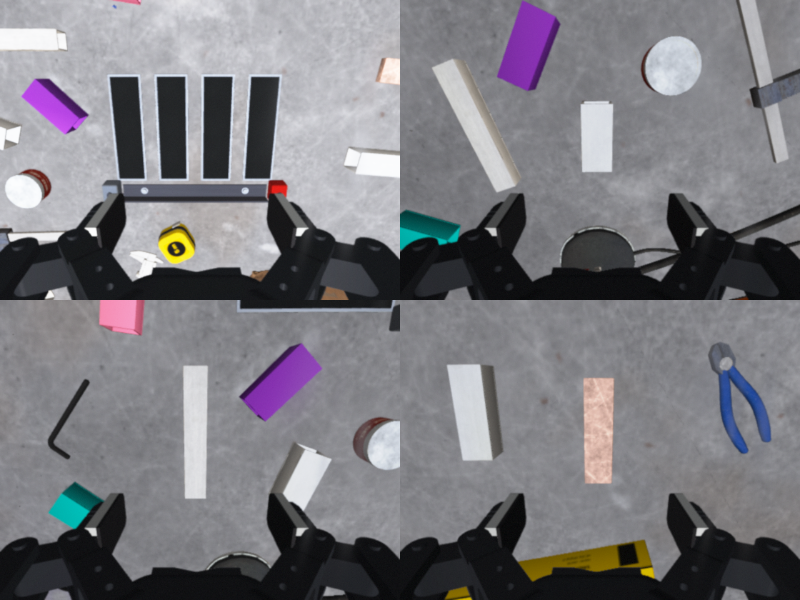

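Wrist views: each piece is well centred (short about (835,190) of a 1120-wide mosaic tile, i.e. near (275,190) px), with the rack complete and the red end on the right of the flipped view. Next I measure these.

Run:
```python
from h import *
def proj(cm,p): 
    K,d,R,o=cm; return cv2.projectPoints(np.array([p],float),cv2.Rodrigues(R.T)[0],-R.T@o,K,d)[0][0,0]
P=dict(short=((.5606,-.379),.04),long=((.41,-.326),.03),med=((.57,.34),.04),cop=((.411,.375),.012))
for i,b in enumerate('abcd'): P[b]=((.531+.0062*i,.1116-.0817*i),.003)
for n,(xy,z) in P.items():
    w='rack' if n in 'abcd' else n
    f=cv2.imread(f'pics/w_{w}.png'); d=np.load(f'pics/w_{w}.npz'); cm=[d[k] for k in 'KdRo']
    hsv=cv2.cvtColor(f,cv2.COLOR_BGR2HSV); S,V=hsv[...,1].astype(int),hsv[...,2].astype(int)
    m=V<60 if n in 'abcd' else (S>45)&(V>130) if n=='cop' else (V>185)&(S<40)
    c,s,a,N=rect(cm,m,proj(cm,(*xy,z)),z); print(n,c.round(4),s,round(a,4),N)
```

```text
short [ 0.56   -0.3798] (92, 40) 1.288 4249
long [ 0.4092 -0.3273] (179, 30) -1.5123 5860
med [0.5689 0.3421] (121, 39) 1.5587 5537
cop [0.4091 0.3759] (149, 40) 1.554 5680
a [0.5304 0.1112] (186, 46) 0.0791 4841
b [0.5366 0.03  ] (186, 47) 0.0772 4942
c [ 0.5429 -0.0517] (186, 46) 0.0751 4941
d [ 0.549  -0.1333] (186, 46) 0.0758 4892
```

```bash
cat >> h.py <<'E'
def pickplace(n,c,a,zt,bay,w,force=60,zdrop=.0035):
    ab=.0765; p=[*c,.12]
    ctrl.grip(w+.024); ctrl.move_to(p,down([*c,zt],a)); ctrl.movel([*c,zt],vel=.12)
    f0=np.round(ctrl.get_wrist_force(),1); ctrl.grip(w-.015,force)
    print(n,'grip',round(ctrl.get_gripper_width(),4),round(ctrl.get_grasp_force(),1),f0,np.round(ctrl.get_wrist_force(),1))
    ctrl.movel([*c,.15],vel=.12)
    print(' lifted',round(ctrl.get_gripper_width(),4),np.round(ctrl.get_wrist_force(),1))
    if ctrl.get_gripper_width()<w-.008: print('MISSED'); return False
    q=down([*bay,zt+zdrop],ab); ctrl.move_to([*bay,.15],q); ctrl.movel([*bay,zt+zdrop],vel=.08)
    print(' down',np.round(ctrl.get_wrist_force(),1)); ctrl.grip(w+.016); ctrl.dwell(.1)
    ctrl.movel([*bay,.15],vel=.15); print(' t',ctrl.get_time_s()); return True
A,B,C,D=(.5304,.1112),(.5366,.03),(.5429,-.0517),(.549,-.1333)
E
python3 - <<'E'
from h import *
pickplace('short',(.56,-.3798),1.288,.008,A,.04)
ctrl.dwell(.2); cv2.imwrite('pics/p1.png',grab_frame('wrist')[...,::-1])
E
```

```text
short grip 0.0393 61.4 [-0.2  0.3  0.1] [-0.3 -0.4  5.4]
 lifted 0.0394 [ 0.2  0.  -2. ]
 down [-3.1 -1.2  5.3]
 t 16.4833
```

View pics/p1.png

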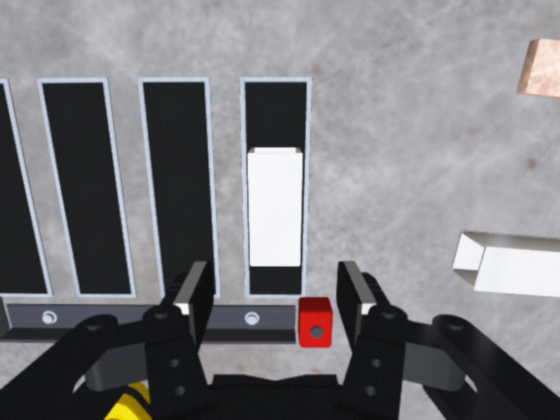

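The short tube lies straight and centred on bay_a at about (275,207), next to the red block (315,320). On to the rest.

Run:
```python
from h import *
ok=pickplace('med',(.5689,.3421),1.5587,.008,B,.04) and pickplace('long',(.4092,-.3273),-1.5123,.005,D,.03,80) and pickplace('cop',(.4091,.3759),1.554,.0005,C,.04,90)
if ok:
    p=[.52,-.01,.30]; ctrl.move_to(p,down(p,.074)); ctrl.dwell(.3)
    cm=cam('wrist'); f=grab_frame('wrist'); cv2.imwrite('pics/end.png',f[...,::-1])
    hsv=cv2.cvtColor(f,cv2.COLOR_RGB2HSV); S,V=hsv[...,1].astype(int),hsv[...,2].astype(int)
    K,d,R,o=cm
    for n,b,z in (('short',A,.043),('med',B,.043),('cop',C,.015),('long',D,.033)):
        px=cv2.projectPoints(np.array([[*b,z]]),cv2.Rodrigues(R.T)[0],-R.T@o,K,d)[0][0,0]
        m=(S>45)&(V>120) if n=='cop' else (V>185)&(S<40)
        r=rect(cm,m,px,z); print(n,((r[0]-b)*1000).round(1),r[1],round(r[2]-.0765,3))
    print(ctrl.get_time_s())
else: cv2.imwrite('pics/end.png',grab_frame('wrist')[...,::-1])
```

```text
med grip 0.0391 61.6 [0.3 0.4 0.7] [-0.3 -0.4  6.7]
 lifted 0.0389 [ 0.9 -0.7 -0.9]
 down [-1.7 -0.3  4.3]
 t 25.35
long grip 0.0288 80.1 [-0.2  0.4  0.4] [-2.2  1.3  7.1]
 lifted 0.0286 [-0.7  0.4 -3.8]
 down [-0.7  1.1  0.8]
 t 34.2667
cop grip 0.0372 90.5 [-0.9  0.4  1. ] [-2.3 -1.2  9.7]
 lifted 0.037 [-0.1  0.3 -5.4]
 down [-4.9  0.3  6.2]
 t 44.575
short [15.7  0.2] (127, 44) 0.001
med [-7.9 -4.5] (180, 52) -0.001
cop [-0.2 -0.1] (150, 42) 0.002
long [-4.9  7.9] (189, 53) -0.001
45.6
```

View pics/end.png

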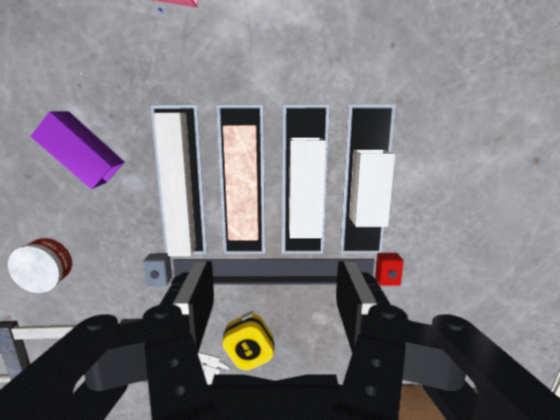

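All four lie in the right order. The tube blobs merged with the bay borders (sizes too large), so I re-measure on the saved picture with the thin border opened away.

Run:
```python
from h import *
cm=cam('wrist'); f=grab_frame('wrist')
hsv=cv2.cvtColor(f,cv2.COLOR_RGB2HSV); S,V=hsv[...,1].astype(int),hsv[...,2].astype(int)
K,d,R,o=cm
for n,b,z in (('short',A,.043),('med',B,.043),('long',D,.033)):
    px=cv2.projectPoints(np.array([[*b,z]]),cv2.Rodrigues(R.T)[0],-R.T@o,K,d)[0][0,0]
    m=cv2.morphologyEx(((V>185)&(S<40)).astype(np.uint8),cv2.MORPH_OPEN,np.ones((11,11)))
    r=rect(cm,m,px,z); print(n,((r[0]-b)*1000).round(1),r[1],round(r[2]-.0765,3))
```

```text
short [-1.6  0.3] (92, 42) -0.005
med [-0.7  1. ] (122, 42) 0.0
long [-0.1 -1.8] (179, 33) 0.0
```

All sizes fit and every centre is within 2 mm of its bay.

```bash
python3 -c "
from rig import ctrl
print(ctrl.job_done())"
```

```text
the job is handed in; nothing more can be done
None
```

From the red block outward, the rack now holds the 90 mm tube, 120 mm tube, copper bar and 180 mm tube, each measured within about 2 mm of its bay centre. The paste tin and tape measure were not touched, and I handed the job in at about 46 s on the robot's clock; no verdict was returned.

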